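# Weigh out a batch of spacer rings

## Robot

A 7-joint arm with a two-finger parallel gripper is mounted at the origin on a cart in front of the work surface, level with it; the furniture and walls round the work are solid. World frame = base frame: x ahead of the robot, y to its left, z up, the work surface at z = 0. Lengths are in m, angles in rad, forces in N, time in s.
With the tool pointing down it reaches from about 0.4 to 0.85 m from the base axis. Payload 10.4 kg.
Tool frame: the origin (TCP) lies on the centre line of the jaws, within the pads' length; the fingertips stand 22 mm ahead of it and the grasp point (between the pads) lies 3 mm ahead of it; x points along the fingers, y is the direction in which the jaws open and shut, and the axes are right-handed (so a half turn about x gives the same grasp; the last joint's range is limited). The gripper opens to 87 mm and grips with 3 to 60 N. Pads are 19 mm wide; open, the fingers measure 117 mm over their backs; the gripper's body (75 mm by 190 mm) begins 51 mm behind the grasp point.
Start: joints at [-1.282, 0.332, -0.065, 1.46, 0.022, 1.35, -0.088], TCP at [0.192, 0.595, 0.245] pointing down, gripper open.
Joint ranges: [-2.6, 2.6], [-0.5, 2.12], [-1.47, 1.34], [0.16, 2.42], [-1.27, 4.41], [0.06, 2.06], [-2.6, 2.6]. Speed limits (rad/s): [2.22, 2.22, 2.79, 2.79, 3.14, 3.14, 3.14].

## Interface

Orientations are given as a unit quaternion [x, y, z, w].
In Python, from bench import * gives the robot as it stands.
- The arm moves only by the tool arm_command, never from a script. Its argument "targets" is one flat list of numbers, 7 for each row, row after row: the turn, a rotation vector about the tool's x, y, z in units of 45 degrees (1.0 is 45 degrees), then the shift along the tool's x, y, z in units of 25 mm (1.0 is 25 mm), then the opening, from 0 (shut) to 1 (fully open). In form: [wx, wy, wz, tx, ty, tz, fingers, wx, wy, wz, tx, ty, tz, fingers, ...]. A call has 1 to 12 rows; each row shifts and turns the pose as measured when the row begins, along the tool's axes as they then stand; what a row does not reach is not made up. A row lasts 1/12 s, in which the tool goes at most 41.7 mm and 7.16 degrees, less where a joint would pass 70% of its speed; a pose out of reach is approached as far as the arm can. A call with a number of a shift or a turn outside -1 to 1 is refused whole. A call with a gripper value outside its range is refused whole. The fingers move at their own pace and stop on an object; "newtons" is the grip in N (left out, the last holds). Time passes only in rows, so rows that do not move let the fingers close. It gives the time, the measured TCP pose, the force and the opening at its end, in the units of the state.
- read_state(): the state, without advancing time (a new reading comes with each control period).
- camera(name): name is "scene" or "side" or "wrist"; returns the picture (384x512x3 uint8, red, green, blue); there is no depth.
- calibration(name): a dict with "camera_matrix" (3x3 intrinsics, pixels), "R" (3x3) and "t" (3): a world point X has camera coordinates R X + t; the wrist camera has in their place "tool_from_camera" (4x4, takes a point from camera to tool coordinates, whose origin is the TCP and whose axes are the tool frame's). Camera axes: x right, y down, z forward; pixel columns grow to the right and rows downward; lengths in m; the calibration is good to about 2 mm. A picture is of the moment at which its call begins: read the wrist's pose just before it. calibration takes no time and is no camera call.
- close_job(): hands the job in, once; it reports no verdict.
The state is a dict: "time": time; "joint_positions": joint angles; "joint_vel": joint speeds; "joint_torque": joint torques, N m; "ee_pos": TCP position; "eef_rot": TCP orientation; "ft_force": force on the tool from outside, world axes, zero at the start; "torque": the same for the moment, N m; "width": finger opening in m.
Only numpy, scipy, OpenCV 4.12 (cv2) and the standard library are available. Lean on these libraries where they do the work, as an engineer would, in place of code of your own. Each camera call takes 0.05 s, during which the arm holds its last target.

## Task

Weigh out a batch of steel spacer rings: thread rings one at a time over the brass spindle on the scale's pan, letting go of each so that it lies flat, until the pointer comes to rest in the dial's green band. Work gently: never drive the pointer into the red or shove the scale. Leave the rings you do not need where they lie, and do not disturb the stapler, the tape measure or the marker.

Things in the scene. Friction and masses are not known exactly. Their poses are not given: they have to be found in the camera images.
- scale: Grey bench scale, fixed to the bench. Housing 130 x 146 x 42 mm under the pan; towards its own -x a sloping console with a round dial, reaching 170 mm from the origin and 70 mm high at most. Origin on the bench under the pan's axis, z up. Sideways, housing, pan and spindle are stiff.
- pan_top (a point): Point on the pan's axis at the upper face of the black seat disc (diameter 72, 3 mm thick) on the round steel pan (diameter 110). 73 mm above the bench with no load, 1 to 4.7 mm lower at the start. The pan yields straight down, 1 mm per 0.63 N, at most 20.7 mm, and springs back; disc, spindle and this point go with it. The spindle is NOT at this point but 9 mm beside it.
- spindle_level (a point): Point on the pan's axis level with the top of the upright brass spindle (diameter 14, 46 mm tall above the disc, 2 mm chamfer at its top). The spindle's axis stands 9 mm beside this point; in which direction differs from start to start and is not reported: see it or feel for it. It does not shift under gentle loads. Rings slide over it with 1.5 mm play all round and then lie wholly on the disc.
- pointer (a joint): Angle of the orange pointer on the white dial, rad: 0 points to the left seen from the console's front; it grows clockwise with the load, 0.15 rad per mm that the pan sinks (0.238 rad/N). The empty pan starts anywhere from 0.15 to 0.70 (not zeroed). Green band 1.03 to 1.45; red from 2.4 on. Two or three rings bring it into the green.
- ring_1: One of four alike loose flat steel spacer rings lying flat on the bench: outer diameter 46, hole diameter 17, 12 mm thick, about 135 g (each differs by a few per cent; one ring turns the pointer by 0.29 to 0.34 rad). Origin at the centre of its underside, z along its axis.
- ring_2: One of four alike loose flat steel spacer rings lying flat on the bench: outer diameter 46, hole diameter 17, 12 mm thick, about 135 g (each differs by a few per cent; one ring turns the pointer by 0.29 to 0.34 rad). Origin at the centre of its underside, z along its axis.
- ring_3: One of four alike loose flat steel spacer rings lying flat on the bench: outer diameter 46, hole diameter 17, 12 mm thick, about 135 g (each differs by a few per cent; one ring turns the pointer by 0.29 to 0.34 rad). Origin at the centre of its underside, z along its axis.
- ring_4: One of four alike loose flat steel spacer rings lying flat on the bench: outer diameter 46, hole diameter 17, 12 mm thick, about 135 g (each differs by a few per cent; one ring turns the pointer by 0.29 to 0.34 rad). Origin at the centre of its underside, z along its axis.
- stapler: Bystander: blue and black desk stapler, 136 x 34 x 50 mm, loose; leave it alone. Origin at the centre of its underside.
- tape_measure: Bystander: orange tape measure, 73 x 37 x 56 mm, loose; leave it alone. Origin at the centre of its underside.
- marker_black: Bystander: white marker pen with black cap, 123 mm long, loose; leave it alone. Origin at the centre of its underside.
Not all that is in view belongs to the job. What is shaped like the ring_3 but brown or orange is not meant.

How it is judged:
On the way, in this order (a step that is already met when the one before it is completed fails the run):
1. one ring is threaded on the spindle, lies flat and is let go (((horizontal distance between ring_1 and pan_top below 0.0125 m and z of ring_1 in the frame of pan_top below 0.04 m and angle between ring_1's own z axis and vertical below 0.1 rad and contact force between the fingers and ring_1 below 0.1 N and linear speed of ring_1 below 0.02 m/s) or (horizontal distance between ring_2 and pan_top below 0.0125 m and z of ring_2 in the frame of pan_top below 0.04 m and angle between ring_2's own z axis and vertical below 0.1 rad and contact force between the fingers and ring_2 below 0.1 N and linear speed of ring_2 below 0.02 m/s) or (horizontal distance between ring_3 and pan_top below 0.0125 m and z of ring_3 in the frame of pan_top below 0.04 m and angle between ring_3's own z axis and vertical below 0.1 rad and contact force between the fingers and ring_3 below 0.1 N and linear speed of ring_3 below 0.02 m/s) or (horizontal distance between ring_4 and pan_top below 0.0125 m and z of ring_4 in the frame of pan_top below 0.04 m and angle between ring_4's own z axis and vertical below 0.1 rad and contact force between the fingers and ring_4 below 0.1 N and linear speed of ring_4 below 0.02 m/s))), for 0.2 s.
2. a second ring is threaded on the spindle, lies flat and is let go ((((horizontal distance between ring_2 and pan_top below 0.0125 m and z of ring_2 in the frame of pan_top below 0.04 m and angle between ring_2's own z axis and vertical below 0.1 rad and contact force between the fingers and ring_2 below 0.1 N and linear speed of ring_2 below 0.02 m/s) and (horizontal distance between ring_1 and pan_top below 0.0125 m and z of ring_1 in the frame of pan_top below 0.04 m and angle between ring_1's own z axis and vertical below 0.1 rad and contact force between the fingers and ring_1 below 0.1 N and linear speed of ring_1 below 0.02 m/s)) or ((horizontal distance between ring_3 and pan_top below 0.0125 m and z of ring_3 in the frame of pan_top below 0.04 m and angle between ring_3's own z axis and vertical below 0.1 rad and contact force between the fingers and ring_3 below 0.1 N and linear speed of ring_3 below 0.02 m/s) and (horizontal distance between ring_1 and pan_top below 0.0125 m and z of ring_1 in the frame of pan_top below 0.04 m and angle between ring_1's own z axis and vertical below 0.1 rad and contact force between the fingers and ring_1 below 0.1 N and linear speed of ring_1 below 0.02 m/s)) or ((horizontal distance between ring_3 and pan_top below 0.0125 m and z of ring_3 in the frame of pan_top below 0.04 m and angle between ring_3's own z axis and vertical below 0.1 rad and contact force between the fingers and ring_3 below 0.1 N and linear speed of ring_3 below 0.02 m/s) and (horizontal distance between ring_2 and pan_top below 0.0125 m and z of ring_2 in the frame of pan_top below 0.04 m and angle between ring_2's own z axis and vertical below 0.1 rad and contact force between the fingers and ring_2 below 0.1 N and linear speed of ring_2 below 0.02 m/s)) or ((horizontal distance between ring_4 and pan_top below 0.0125 m and z of ring_4 in the frame of pan_top below 0.04 m and angle between ring_4's own z axis and vertical below 0.1 rad and contact force between the fingers and ring_4 below 0.1 N and linear speed of ring_4 below 0.02 m/s) and (horizontal distance between ring_1 and pan_top below 0.0125 m and z of ring_1 in the frame of pan_top below 0.04 m and angle between ring_1's own z axis and vertical below 0.1 rad and contact force between the fingers and ring_1 below 0.1 N and linear speed of ring_1 below 0.02 m/s)) or ((horizontal distance between ring_4 and pan_top below 0.0125 m and z of ring_4 in the frame of pan_top below 0.04 m and angle between ring_4's own z axis and vertical below 0.1 rad and contact force between the fingers and ring_4 below 0.1 N and linear speed of ring_4 below 0.02 m/s) and (horizontal distance between ring_2 and pan_top below 0.0125 m and z of ring_2 in the frame of pan_top below 0.04 m and angle between ring_2's own z axis and vertical below 0.1 rad and contact force between the fingers and ring_2 below 0.1 N and linear speed of ring_2 below 0.02 m/s)) or ((horizontal distance between ring_4 and pan_top below 0.0125 m and z of ring_4 in the frame of pan_top below 0.04 m and angle between ring_4's own z axis and vertical below 0.1 rad and contact force between the fingers and ring_4 below 0.1 N and linear speed of ring_4 below 0.02 m/s) and (horizontal distance between ring_3 and pan_top below 0.0125 m and z of ring_3 in the frame of pan_top below 0.04 m and angle between ring_3's own z axis and vertical below 0.1 rad and contact force between the fingers and ring_3 below 0.1 N and linear speed of ring_3 below 0.02 m/s)))), for 0.2 s.
At the end, for the whole second after the job is handed in: The pointer rests in the green band (1.03 to 1.45 rad); every ring is either threaded on the spindle (its axis within 12.5 mm of the pan's axis, less than 40 mm above the seat disc, tilted less than 0.1 rad, released, at rest) or within 30 mm of where it lay at the start (value of joint pointer between 1.03 and 1.45 rad and velocity of joint pointer between -0.1 and 0.1 rad/s and ((horizontal distance between ring_1 and pan_top below 0.0125 m and z of ring_1 in the frame of pan_top below 0.04 m and angle between ring_1's own z axis and vertical below 0.1 rad and contact force between the fingers and ring_1 below 0.1 N and linear speed of ring_1 below 0.02 m/s) or distance of ring_1 from where it was at the start of the episode below 0.03 m) and ((horizontal distance between ring_2 and pan_top below 0.0125 m and z of ring_2 in the frame of pan_top below 0.04 m and angle between ring_2's own z axis and vertical below 0.1 rad and contact force between the fingers and ring_2 below 0.1 N and linear speed of ring_2 below 0.02 m/s) or distance of ring_2 from where it was at the start of the episode below 0.03 m) and ((horizontal distance between ring_3 and pan_top below 0.0125 m and z of ring_3 in the frame of pan_top below 0.04 m and angle between ring_3's own z axis and vertical below 0.1 rad and contact force between the fingers and ring_3 below 0.1 N and linear speed of ring_3 below 0.02 m/s) or distance of ring_3 from where it was at the start of the episode below 0.03 m) and ((horizontal distance between ring_4 and pan_top below 0.0125 m and z of ring_4 in the frame of pan_top below 0.04 m and angle between ring_4's own z axis and vertical below 0.1 rad and contact force between the fingers and ring_4 below 0.1 N and linear speed of ring_4 below 0.02 m/s) or distance of ring_4 from where it was at the start of the episode below 0.03 m)); the robot touches nothing.
It fails at once if the pointer is driven into the red (2.4 rad or more) (value of joint pointer above 2.4 rad).
It fails at once if anything presses or shoves the scale, its pan or its spindle with more than 15 N (contact force between anything else and scale above 15 N).
It fails at once if the stapler, tape measure or marker is moved by more than 20 mm (distance of any of stapler, tape_measure, marker_black from where it was at the start of the episode above 0.02 m).
It also fails if it takes over 72 s, if anything falls off the work surface, if the arm or the gripper's body presses on something with over 40 N, if the wrist force passes 120 N, or if a joint passes its speed limit or range.

## Working session

There is one attempt and no reset: what is moved stays moved. The work goes in short steps, Python scripts to look and compute and a tool call to move; the robot and the scene stay as the last step left them, time stands still between calls to the robot, and variables do not carry over. Pictures are saved under pics/ and viewed, and the job is handed in when it is done.

Besides the shell and the picture viewer there is one more tool, called after "Request:" as name(argument=value, ...), one argument or row to a line, values as JSON. arm_command: Moves the arm, as the interface text tells. Shifts and turns lie within -1 to 1; 1 stands for 25 mm of shift or 45 degrees of turn. Its arguments: {"type":"object","properties":{"targets":{"type":"array","items":{"type":"number","minimum":-1,"maximum":1}},"newtons":{"type":"number"}},"required":["targets"]}

```bash
ls; mkdir -p pics
python3 - <<'E'
from bench import *
import cv2,numpy as np
s=read_state();print({k:np.round(v,4).tolist() for k,v in s.items()})
for n in("scene","side","wrist"):
    cv2.imwrite(f"pics/{n}0.png",camera(n)[:,:,::-1]); c=calibration(n);print(n,{k:np.round(v,4).tolist() for k,v in c.items()})
E
```

```text
pics
{'time': 0.0, 'joint_positions': [-1.2816, 0.3329, -0.0647, 1.4609, 0.0216, 1.3499, -0.0885], 'joint_vel': [-0.0001, -0.0023, -0.0001, 0.0007, 0.0014, 0.0004, 0.0017], 'joint_torque': [-0.0007, -62.327, 0.0242, -38.9874, -0.0613, 0.0401, 0.0002], 'ee_pos': [0.1916, 0.5945, 0.2437], 'eef_rot': [0.1093, 0.6986, -0.1103, 0.6985], 'ft_force': [-0.2466, -0.1916, 0.7278], 'torque': [-0.0971, 0.0278, -0.0146], 'width': 0.0871}
scene {'camera_matrix': [[471.5565, 0.0, 259.7884], [0.0, 471.5565, 196.8399], [0.0, 0.0, 1.0]], 'R': [[-0.4557, -0.8901, 0.0073], [-0.5072, 0.253, -0.8239], [0.7315, -0.3791, -0.5667]], 't': [0.2473, 0.3732, 0.9815]}
side {'camera_matrix': [[462.6164, 0.0, 257.411], [0.0, 462.6164, 185.7933], [0.0, 0.0, 1.0]], 'R': [[0.9721, -0.2347, 0.0007], [-0.1204, -0.5014, -0.8568], [0.2014, 0.8328, -0.5156]], 't': [-0.5425, 0.1638, 1.3161]}
wrist {'camera_matrix': [[324.5056, 0.0, 250.8988], [0.0, 324.5056, 190.6304], [0.0, 0.0, 1.0]], 'tool_from_camera': [[-0.0012, -0.2523, 0.9676, -0.1389], [1.0, 0.0001, 0.0013, 0.0001], [-0.0004, 0.9677, 0.2523, -0.067], [0.0, 0.0, 0.0, 1.0]]}
```

View pics/scene0.png

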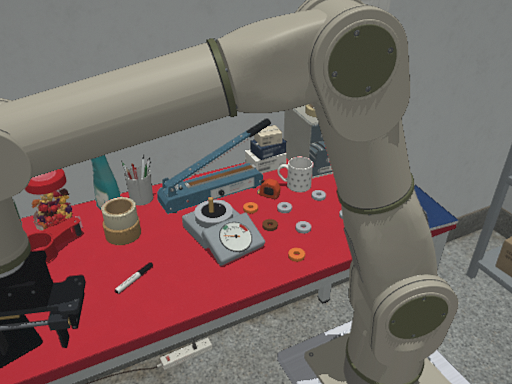

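View pics/side0.png

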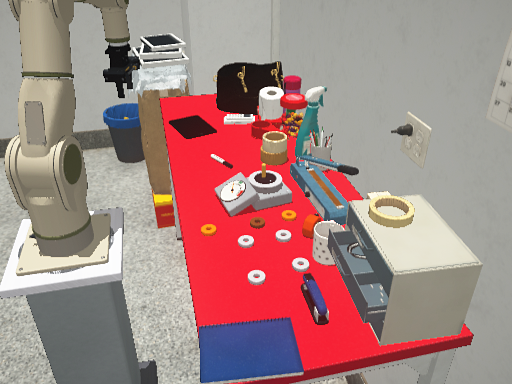

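View pics/wrist0.png

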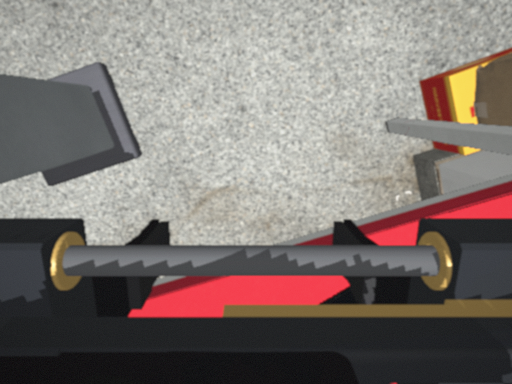

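```bash
cat > h.py <<'E'
from bench import *
import cv2,numpy as np
def ray(n,u,v,z):
    c=calibration(n);K=np.array(c["camera_matrix"]);R=np.array(c["R"]);t=np.array(c["t"])
    d=R.T@np.linalg.solve(K,[u,v,1]);o=-R.T@t
    return o+d*(z-o[2])/d[2]
def proj(n,X):
    c=calibration(n);K=np.array(c["camera_matrix"]);p=K@(np.array(c["R"])@np.array(X)+np.array(c["t"]));return p[:2]/p[2]
E
python3 - <<'E'
from h import *
a=cv2.imread("pics/side0.png");
c=a[155:310,190:340];cv2.imwrite("pics/sc.png",cv2.resize(c,None,fx=4.5,fy=3.8*1,interpolation=cv2.INTER_CUBIC)[:600])
b=cv2.imread("pics/scene0.png")
cv2.imwrite("pics/scc.png",cv2.resize(b[175:275,175:335],None,fx=5,fy=5,interpolation=cv2.INTER_CUBIC))
for n,im in(("side",a),("scene",b)):
    h=cv2.cvtColor(im,cv2.COLOR_BGR2HSV)
    m=((h[:,:,1]<60)&(h[:,:,2]>120)).astype(np.uint8)
    k,l,st,ce=cv2.connectedComponentsWithStats(m)
    for i in range(1,k):
        if 30<st[i,4]<400:
            x,y,w,hh,A=st[i]; u,v=x+w/2-.5,y+hh/2-.5
            X=ray(n,u,v,.009)
            if 0.3<X[0]<1.1 and abs(X[1])<.6: print(n,u,v,w,hh,A,np.round(X,4))
E
```

```text
side 217.0 158.0 13 9 50 [0.498  0.4009 0.009 ]
side 320.5 166.0 34 13 119 [0.8559 0.2502 0.009 ]
side 314.5 201.5 20 34 179 [0.7541 0.0294 0.009 ]
side 391.0 211.0 29 11 201 [ 0.9676 -0.0777  0.009 ]
side 359.5 236.5 16 24 83 [ 0.8175 -0.1757  0.009 ]
side 283.0 235.5 15 12 148 [ 0.605  -0.1198  0.009 ]
side 245.5 241.0 16 13 155 [ 0.4945 -0.1196  0.009 ]
side 300.0 264.5 17 14 185 [ 0.6133 -0.2518  0.009 ]
side 256.0 277.0 17 15 199 [ 0.4888 -0.2716  0.009 ]
side 316.0 313.5 5 16 44 [ 0.5958 -0.4251  0.009 ]
scene 237.0 186.0 33 17 162 [ 0.7747 -0.0343  0.009 ]
scene 215.0 193.0 9 9 54 [0.7689 0.0465 0.009 ]
scene 115.5 206.0 40 33 295 [0.8396 0.3493 0.009 ]
scene 318.5 194.0 14 9 92 [ 0.6148 -0.2496  0.009 ]
scene 284.0 206.0 15 9 96 [ 0.6067 -0.1172  0.009 ]
scene 303.0 225.5 15 10 110 [ 0.4961 -0.1187  0.009 ]
scene 127.0 282.0 25 21 148 [0.4972 0.3994 0.009 ]
```

View pics/sc.png

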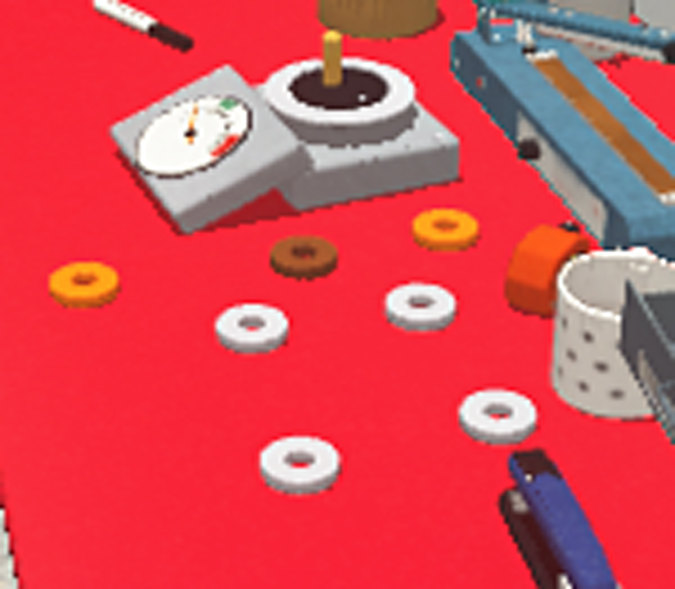

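View pics/scc.png

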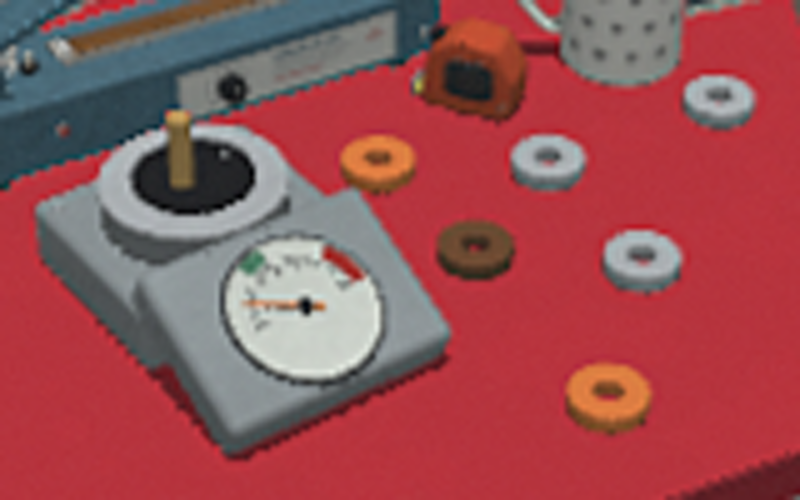

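Run:
```python
from h import *
from scipy.optimize import least_squares
def tri(a,b):
    f=lambda X:np.r_[proj("side",X)-a,proj("scene",X)-b]
    r=least_squares(f,[.6,0,.1]);return np.round(r.x,4),np.round(r.fun,2)
S=lambda x,y:np.array([190+(x+.5)/4.5-.5,155+(y+.5)/3.8-.5])
C=lambda x,y:np.array([175+(x+.5)/5-.5,175+(y+.5)/5-.5])
print("top",tri(S(332,36),C(179,115)))
print("base",tri(S(334,86),C(181,186)))
print("disc",tri(S(338,88),C(194,179)))
print("pan",tri(S(339,90),C(193,180)))
print("dial hub",tri(S(190,132),C(306,306)))
print("cutter handle tip?",tri((350,168),(266,124)))
for n,u in(("orange1",S(85,280)),("orange2",S(445,226)),("brown",S(304,255)),("tape",S(540,310)),("tape2",S(512,265)),("mug",S(600,408)),("mugL",S(556,380)),("stapler",(308,278)),("marker",(232,166))):
    print(n,np.round(ray("side",*u,.0),3))
from scipy.spatial.transform import Rotation as R
print(np.round(R.from_quat(read_state()["eef_rot"]).as_matrix(),3))
```

```text
top (array([0.6071, 0.1227, 0.1147]), array([-0.07,  0.11, -0.06, -0.1 ]))
base (array([0.609 , 0.1237, 0.0649]), array([-0.13,  0.19, -0.11, -0.17]))
disc (array([0.6096, 0.1155, 0.0671]), array([-0.2 ,  0.29, -0.16, -0.27]))
pan (array([0.6107, 0.1155, 0.0654]), array([-0.12,  0.18, -0.1 , -0.16]))
dial hub (array([0.497 , 0.0976, 0.0497]), array([-0.27,  0.35, -0.21, -0.31]))
cutter handle tip? (array([ 0.7792, -0.1386,  0.2147]), array([-0.73,  1.3 , -0.76, -1.56]))
orange1 [ 0.403 -0.023  0.   ]
orange2 [ 0.656 -0.007  0.   ]
brown [ 0.552 -0.024  0.   ]
tape [ 0.683 -0.13   0.   ]
tape2 [ 0.684 -0.07   0.   ]
mug [ 0.68  -0.247  0.   ]
mugL [ 0.665 -0.211  0.   ]
stapler [ 0.621 -0.297 -0.   ]
marker [0.544 0.342 0.   ]
[[-0.     0.307  0.952]
 [-0.001  0.952 -0.307]
 [-1.    -0.001  0.   ]]
```

Request:
arm_command(
  targets=[-0.159,0,0,0,-0.8,0.8,0.7,-0.159,0,0,0,-0.8,0.8,0.7,-0.08,0,0,0,-1,0.8,0.7,0,0,0,0,-1,0.6,0.7,0,0,0,0,-1,0.6,0.7,0,0,0,0,-1,0.6,0.7,0,0,0,0,-1,0.6,0.7,0,0,0,0,-1,0.6,0.7,0,0,0,0,-1,0.4,0.7,0,0,0,0,-1,0.4,0.7],
  newtons=10,
)

```text
time: 0.98
ee_pos: [0.3366, 0.3388, 0.2397]
eef_rot: [-0.01, 0.709, 0.007, 0.705]
ft_force: [0.6, 0.6, -0.0]
width: 0.0608
```

Request:
arm_command(
  targets=[0,0,0,0,-1,0.5,0.7,0,0,0,0,-1,0.5,0.7,0,0,0,0,-1,0.5,0.7,0,0,0,0,-1,0.5,0.7,0,0,0,0,-1,0.5,0.7,0,0,0,0,-1,0.5,0.7,0,0,0,0,-1,0.4,0.7,0,0,0,0,-1,0.4,0.7,0,0,0,0,-1,0.3,0.7,0,0,0,0.2,-1,0.3,0.7,0,0,0,0.5,-1,0.3,0.7,0,0,0,0.8,-1,0.2,0.7],
)

```text
time: 1.98
ee_pos: [0.4714, 0.0245, 0.2042]
eef_rot: [-0.009, 0.707, 0.007, 0.707]
ft_force: [0.1, 0.8, 0.4]
width: 0.0611
```

```bash
cat >> h.py <<'E'
from scipy.spatial.transform import Rotation as Ro
def wcam():
    s=read_state();im=camera("wrist")[:,:,::-1].copy()
    return s,im
def wray(s,u,v,z):
    c=calibration("wrist");K=np.array(c["camera_matrix"]);T=np.array(c["tool_from_camera"])
    R=Ro.from_quat(s["eef_rot"]).as_matrix()
    d=R@T[:3,:3]@np.linalg.solve(K,[u,v,1]);o=R@T[:3,3]+s["ee_pos"]
    return o+d*(z-o[2])/d[2]
def wproj(s,X):
    c=calibration("wrist");K=np.array(c["camera_matrix"]);T=np.array(c["tool_from_camera"])
    R=Ro.from_quat(s["eef_rot"]).as_matrix()
    p=T[:3,:3].T@(R.T@(np.array(X)-s["ee_pos"])-T[:3,3]);p=K@p;return p[:2]/p[2]
def goto(X,yaw=0):
    s=read_state();R=Ro.from_quat(s["eef_rot"]).as_matrix()
    Rt=np.array([[0,-np.sin(yaw),np.cos(yaw)],[0,np.cos(yaw),np.sin(yaw)],[-1,0,0]])
    print("ee",np.round(s["ee_pos"],4),"t",s["time"],"F",np.round(s["ft_force"],2),"w",round(s["width"],4))
    print("shift units",np.round(R.T@(np.array(X)-s["ee_pos"])/.025,2),"turn units",np.round(Ro.from_matrix(R.T@Rt).as_rotvec()/(np.pi/4),3))
E
python3 - <<'E'
from h import *
s,im=wcam();cv2.imwrite("pics/w1.png",im);goto([.495,-.119,.12])
for p in ([.4945,-.119,.012],[.489,-.2716,.012],[.606,-.1185,.012]):print(wproj(s,p))
E
```

```text
ee [0.47   0.0187 0.2   ] t 2.0333 F [-1.85 -5.53 -3.51] w 0.0606
shift units [ 3.22 -5.51  0.92] turn units [ 0.022 -0.007  0.006]
[114.88489115 190.98350783]
[-31.28304784 182.60811929]
[123.3756824  285.40776548]
```

View pics/w1.png

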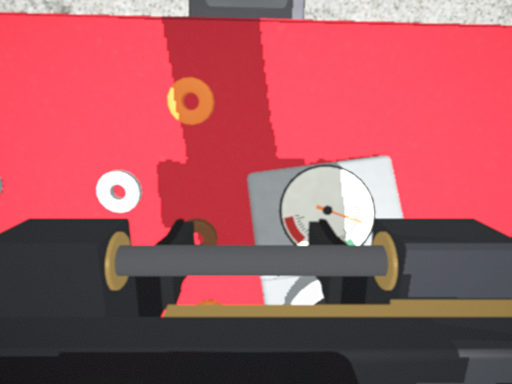

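Run:
```python
from h import *
im=cv2.imread("pics/w1.png")
s=read_state()
h=cv2.cvtColor(im,cv2.COLOR_BGR2HSV);m=((h[:,:,1]<60)&(h[:,:,2]>120)).astype(np.uint8)
k,l,st,ce=cv2.connectedComponentsWithStats(m)
for i in range(1,k):
    x,y,w,hh,A=st[i]
    if A>300 and x<150:
        # full ring mask incl. side; hole centroid
        c=cv2.findContours((l==i).astype(np.uint8),cv2.RETR_EXTERNAL,cv2.CHAIN_APPROX_NONE)[0][0]
        e=cv2.fitEllipse(c);print(st[i],e, wray(s,*e[0],.011))
X=wray(s,119,191.5,.012);print(X)
# pointer/dial
v=cv2.resize(im[150:260,230:420],None,fx=4,fy=4,interpolation=cv2.INTER_CUBIC);cv2.imwrite("pics/dial.png",v)
```

```text
[   0    0  190   17 2694] ((142.8485107421875, 7.333127975463867), (14.701069831848145, 356.20562744140625), 90.81473541259766) [ 0.31662813 -0.08379371  0.011     ]
[  96  170   46   43 1366] ((118.27725219726562, 191.02584838867188), (41.05570983886719, 44.535037994384766), 106.98118591308594) [ 0.49064098 -0.12072983  0.011     ]
[ 0.49087349 -0.11959472  0.012     ]
```

View pics/dial.png

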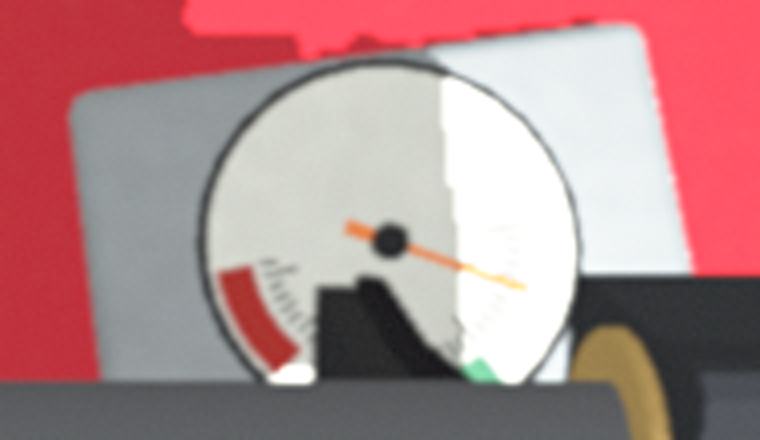

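Request:
arm_command(
  targets=[0.02,0,0,0.2,-1,0.2,0.7,0,0,0,0.4,-1,0.2,0.7,0,0,0,0.5,-1,0.2,0.7,0,0,0,0.5,-1,0.1,0.7,0,0,0,0.5,-0.8,0.1,0.7,0,0,0,0.5,-0.3,0,0.7,0,0,0,0.2,0,0,0.7,0,0,0,0,0,0,0.7],
)

```text
time: 2.7
ee_pos: [0.4883, -0.1166, 0.1255]
eef_rot: [-0.001, 0.71, -0.003, 0.704]
ft_force: [-0.2, 0.9, 0.9]
width: 0.0607
```

Run:
```python
from h import *
s,im=wcam();cv2.imwrite("pics/w2.png",im);goto([.494,-.119,.026]);s=read_state();print(s["ee_pos"])
for p in ([.4945,-.119,.012],[.489,-.2716,.012],[.606,-.1185,.012]):print(wproj(s,p))
```

```text
ee [ 0.4884 -0.1164  0.126 ] t 2.75 F [0.06 0.54 0.05] w 0.0607
shift units [ 4.   -0.08  0.26] turn units [-0.003 -0.011  0.008]
[ 0.48841494 -0.11635034  0.12600484]
[248.6491725  200.26318388]
[ 60.28975961 193.87077777]
[249.69984132 320.09214084]
```

View pics/w2.png

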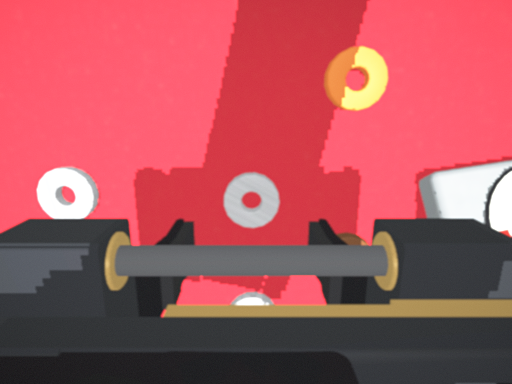

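Run:
```python
from h import *
im=cv2.imread("pics/w2.png")
s=read_state()
h=cv2.cvtColor(im,cv2.COLOR_BGR2HSV);m=((h[:,:,1]<70)&(h[:,:,2]>110)).astype(np.uint8)
k,l,st,ce=cv2.connectedComponentsWithStats(m)
for i in range(1,k):
    x,y,w,hh,A=st[i]
    if A>300 and x<300:
        c=cv2.findContours((l==i).astype(np.uint8),cv2.RETR_EXTERNAL,cv2.CHAIN_APPROX_NONE)[0][0]
        e=cv2.fitEllipse(c);print(st[i],np.round(e[0],1),np.round(e[1],1), wray(s,*e[0],.011))
```

```text
[  37  167   61   53 2434] [ 66.9 193.4] [52.6 61. ] [ 0.48883086 -0.26677934  0.011     ]
[ 224  173   55   55 2134] [251.1 199.8] [54.1 54.5] [ 0.49436827 -0.11705475  0.011     ]
[ 115  246  273   30 3532] [251.2 262.7] [ 22.  309.5] [ 0.55037005 -0.11701768  0.011     ]
[232 292  41  14 425] [251.9 299.4] [13.4 40.9] [ 0.5857238  -0.11650435  0.011     ]
```

Request:
arm_command(
  targets=[0,0,0,0.8,0,0.12,0.7,0,0,0,0.8,-0.02,0.1,0.7,0,0,0,0.8,0,0,0.7,0,0,0,0.7,0,0,0.7,0,0,0,0.4,0,0,0.7,0,0,0,0.2,0,0,0.7,0,0,0,0,0,0,0.7],
)

```text
time: 3.33
ee_pos: [0.4986, -0.1086, 0.0356]
eef_rot: [-0.003, 0.707, 0.002, 0.707]
ft_force: [-0.2, -0.3, -0.2]
width: 0.0609
```

Run:
```python
from h import *
goto([.494,-.117,.025])
```

```text
ee [ 0.4986 -0.1086  0.0356] t 3.3333 F [-0.23 -0.34 -0.19] w 0.0609
shift units [ 0.42 -0.34 -0.19] turn units [ 0.01  -0.     0.002]
```

Request:
arm_command(
  targets=[0.01,0,0,0.2,-0.2,-0.1,0.7,0,0,0,0.15,-0.12,-0.08,0.7,0,0,0,0,0,0,0.7],
)

```text
time: 3.58
ee_pos: [0.4954, -0.1164, 0.0284]
eef_rot: [-0.001, 0.706, 0.0, 0.708]
ft_force: [0.9, 0.8, -0.1]
width: 0.0605
```

Run:
```python
from h import *
goto([.494,-.117,.025])
```

```text
ee [ 0.4954 -0.1164  0.0284] t 3.5833 F [ 0.94  0.79 -0.08] w 0.0605
shift units [ 0.13 -0.02 -0.06] turn units [0.001 0.004 0.001]
```

Request:
arm_command(
  targets=[0,0,0,0.14,-0.02,-0.05,0.7,0,0,0,0,0,0,0.45,0,0,0,0,0,0,0.45,0,0,0,0,0,0,0.45,0,0,0,0,0,0,0.45,0,0,0,0,0,0,0.45],
  newtons=10,
)

```text
time: 4.08
ee_pos: [0.4948, -0.1176, 0.026]
eef_rot: [-0.0, 0.705, -0.0, 0.709]
ft_force: [-0.7, -0.0, -1.4]
width: 0.0452
```

Request:
arm_command(
  targets=[0,0,0,-0.5,0,0,0.4,0,0,0,-1,0,0,0.4,0,0,0,-1,0,0,0.4,0,0,0,-1,0.5,0.2,0.4,0,0,0,-1,0.8,0.4,0.4,0,0,0,-1,0.9,0.4,0.4,0,0,0,-0.4,0.9,0.4,0.4,0,0,0,0,0.9,0.4,0.4,0,0,0,0,0.9,0.4,0.4,0,0,0,0,0.9,0.4,0.4,0,0,0,0,0.6,0.4,0.4,0,0,0,0,0,0,0.4],
  newtons=15,
)

```text
time: 5.08
ee_pos: [0.5702, 0.0492, 0.1806]
eef_rot: [0.002, 0.706, -0.001, 0.708]
ft_force: [-0.3, 0.7, -0.7]
width: 0.0454
```

Run:
```python
from h import *
s,im=wcam();cv2.imwrite("pics/w3.png",im);goto([.608,.1232,.175])
print(wproj(s,[.608,.1232,.115]))
```

```text
ee [0.5694 0.0476 0.1804] t 5.1333 F [-0.28 -0.43 -1.05] w 0.0452
shift units [0.22 3.03 1.52] turn units [-0.008  0.003 -0.001]
[358.13390364 261.79017926]
```

View pics/w3.png

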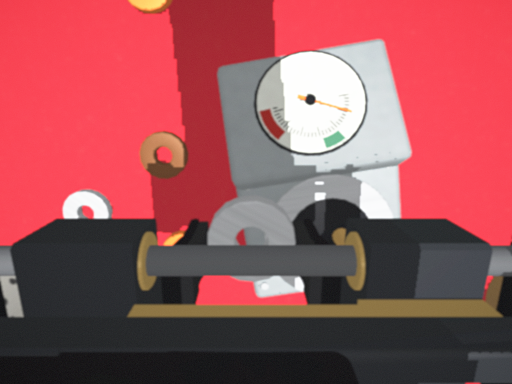

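```bash
cat >> h.py <<'E'
def tproj(p):
    c=calibration("wrist");K=np.array(c["camera_matrix"]);T=np.array(c["tool_from_camera"])
    p=np.atleast_2d(p);q=(p-T[:3,3])@T[:3,:3]@K.T;return q[:,:2]/q[:,2:]
def ringov(im,x0,cy,cz,r,col,f):
    a=np.linspace(0,2*np.pi,200);P=tproj(np.c_[np.full(200,x0),cy+r*np.cos(a),cz+r*np.sin(a)])
    cv2.polylines(im,[np.int32((P+.5)*f-.5)],True,col,1)
E
python3 - <<'E'
from h import *
im=cv2.imread("pics/w3.png");f=6
b=cv2.resize(im,None,fx=f,fy=f,interpolation=cv2.INTER_CUBIC)
cv2.imwrite("pics/r3raw.png",b[185*f:290*f,200*f:305*f])
ringov(b,.014,0,0,.023,(0,255,0),f);ringov(b,.014,0,0,.0085,(0,255,0),f);ringov(b,.026,0,0,.0085,(255,0,0),f)
cv2.imwrite("pics/r3.png",np.hstack([cv2.resize(b[185*f:290*f,200*f:305*f],(400,400)),cv2.resize(cv2.imread("pics/r3raw.png"),(400,400))]))
E
```

```text
(no output)
```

View pics/r3.png

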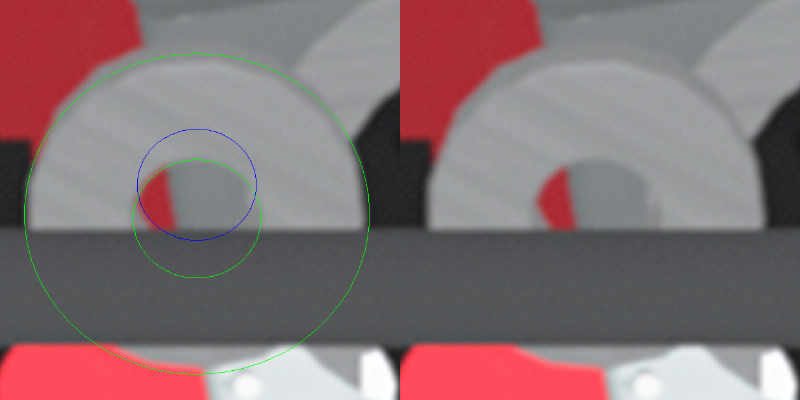

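Request:
arm_command(
  targets=[0,0,0,0,0.9,0.4,0.4,0,0,0,0,0.9,0.4,0.4,0,0,0,0,0.6,0.4,0.4,0,0,0,0,0.4,0.2,0.4,0,0,0,0,0.15,0.1,0.4,0,0,0,0,0,0,0.4],
)

```text
time: 5.63
ee_pos: [0.607, 0.1164, 0.1796]
eef_rot: [0.004, 0.707, -0.006, 0.707]
ft_force: [-0.4, -0.5, -1.1]
width: 0.0454
```

Run:
```python
from h import *
goto([.608,.1232,.175])
```

```text
ee [0.607  0.1164 0.1796] t 5.6333 F [-0.4  -0.52 -1.12] w 0.0454
shift units [0.18 0.27 0.04] turn units [-0.018 -0.001  0.003]
```

Request:
arm_command(
  targets=[-0.018,0,0,0.1,0.25,0.04,0.4,0,0,0,0.05,0.03,0,0.4,0,0,0,0,0,0,0.4],
)

```text
time: 5.88
ee_pos: [0.6074, 0.1202, 0.1754]
eef_rot: [-0.001, 0.708, -0.002, 0.707]
ft_force: [-0.0, 0.6, -0.7]
width: 0.0453
```

Run:
```python
from h import *
goto([.608,.1232,.175])
a=camera("side")[:,:,::-1];b=camera("scene")[:,:,::-1]
cv2.imwrite("pics/side1.png",a);cv2.imwrite("pics/scene1.png",b)
goto([.608,.1232,.175])
A=cv2.resize(a[100:200,215:315],(400,400),interpolation=cv2.INTER_CUBIC)
B=cv2.resize(b[135:235,160:260],(400,400),interpolation=cv2.INTER_CUBIC)
cv2.imwrite("pics/c1.png",np.hstack([A,B]))
for n in("side","scene"):
  for p in([.608,.1232,.115],[.608,.1232,.15]):print(n,proj(n,p))
```

```text
ee [0.6074 0.1202 0.1754] t 5.8833 F [-0.01  0.56 -0.74] w 0.0453
shift units [0.02 0.12 0.02] turn units [-0.002 -0.002  0.005]
ee [0.6075 0.1204 0.1757] t 5.9833 F [-0.61  0.15 -1.36] w 0.0456
shift units [0.03 0.11 0.02] turn units [-0.002 -0.002  0.005]
side [263.56100397 164.02529188]
side [263.64478263 154.27959305]
scene [210.04893555 197.29078555]
scene [209.37942318 186.79378656]
```

View pics/c1.png

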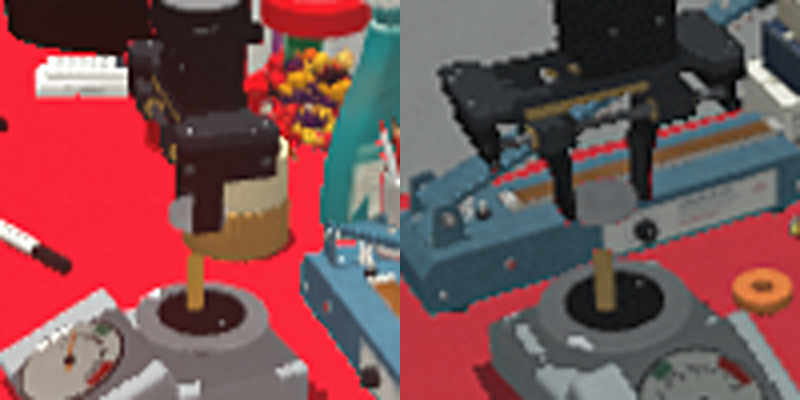

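```bash
cat >> h.py <<'E'
def ov(n,im,items,box,f):
    # items: (x,y,z,r,color) circles
    b=cv2.resize(im[box[1]:box[3],box[0]:box[2]],None,fx=f,fy=f,interpolation=cv2.INTER_CUBIC)
    raw=b.copy()
    for x,y,z,r,col in items:
        a=np.linspace(0,2*np.pi,60)
        P=np.array([proj(n,[x+r*np.cos(t),y+r*np.sin(t),z]) for t in a])
        cv2.polylines(b,[np.int32(((P-np.array(box[:2])+.5)*f-.5)*16)],True,col,1,cv2.LINE_AA,4)
    return np.vstack([b,raw])
E
python3 - <<'E'
from h import *
s=read_state();x,y,z=s["ee_pos"]
G=(0,255,0);B=(255,100,0)
it=[(x,y,z-.014,.023,G),(x,y,z-.026,.023,G),(.608,.1232,.116,.005,B),(.608,.1232,.07,.007,B),(.61,.1155,.07,.036,B)]
A=ov("side",cv2.imread("pics/side1.png"),it,(245,138,295,188),6)
C=ov("scene",cv2.imread("pics/scene1.png"),it,(188,172,238,222),6)
cv2.imwrite("pics/c2.png",np.hstack([A,C]))
E
```

```text
(no output)
```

View pics/c2.png

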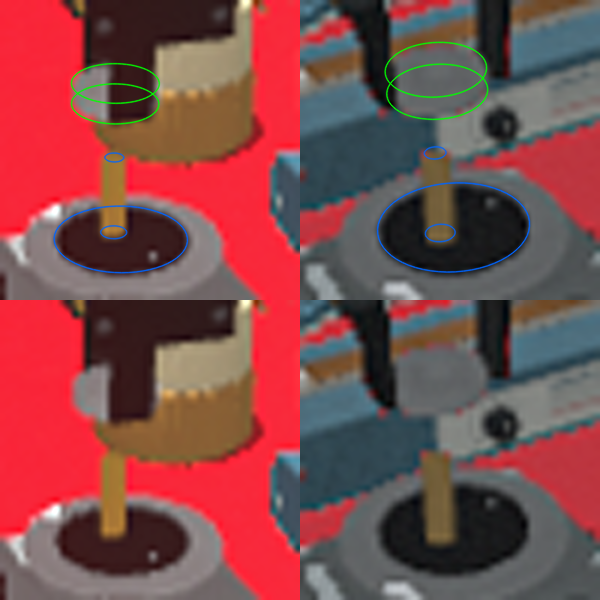

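Request:
arm_command(
  targets=[0,0,0,0.2,0.15,0,0.4,0,0,0,0.3,0,0,0.4,0,0,0,0.3,0,0,0.4,0,0,0,0.2,0,0,0.4,0,0,0,0,0,0,0.4],
)

```text
time: 6.4
ee_pos: [0.6071, 0.1233, 0.1482]
eef_rot: [-0.0, 0.708, -0.002, 0.707]
ft_force: [-0.3, 0.3, -1.9]
width: 0.0452
```

Run:
```python
from h import *
goto([.607,.1244,.143])
```

```text
ee [0.6071 0.1233 0.1482] t 6.4 F [-0.33  0.34 -1.9 ] w 0.0452
shift units [ 0.21  0.04 -0.  ] turn units [-0.004 -0.002  0.005]
```

Request:
arm_command(
  targets=[0,0,0,0,0.04,0,0.4,0,0,0,0,0,0,0.4],
)

```text
time: 6.57
ee_pos: [0.6067, 0.1241, 0.1473]
eef_rot: [-0.0, 0.708, -0.003, 0.706]
ft_force: [-0.8, -0.4, -1.5]
width: 0.045
```

```bash
cat > look.py <<'E'
import sys
from h import *
tag=sys.argv[1];sp=tuple(map(float,sys.argv[2:4])) if len(sys.argv)>3 else (.608,.1232)
a=camera("side")[:,:,::-1].copy();b=camera("scene")[:,:,::-1].copy()
cv2.imwrite(f"pics/side{tag}.png",a);cv2.imwrite(f"pics/scene{tag}.png",b)
s=read_state();x,y,z=s["ee_pos"];print(np.round(s["ee_pos"],4),s["time"],np.round(s["ft_force"],2),s["width"])
G=(0,255,0);B=(255,100,0)
it=[(x,y,z-.014,.023,G),(x,y,z-.026,.023,G),(*sp,.117,.005,B),(*sp,.07,.007,B),(.61,.1155,.07,.036,B)]
A=ov("side",a,it,(240,140,290,190),8)
C=ov("scene",b,it,(188,175,238,225),8)
cv2.imwrite(f"pics/c{tag}.png",cv2.resize(np.hstack([A,C]),(600,600),interpolation=cv2.INTER_AREA))
E
python3 look.py 3
```

```text
[0.6069 0.1239 0.1476] 6.6667 [ 0.67  0.19 -1.39] 0.045063427352370296
```

View pics/c3.png

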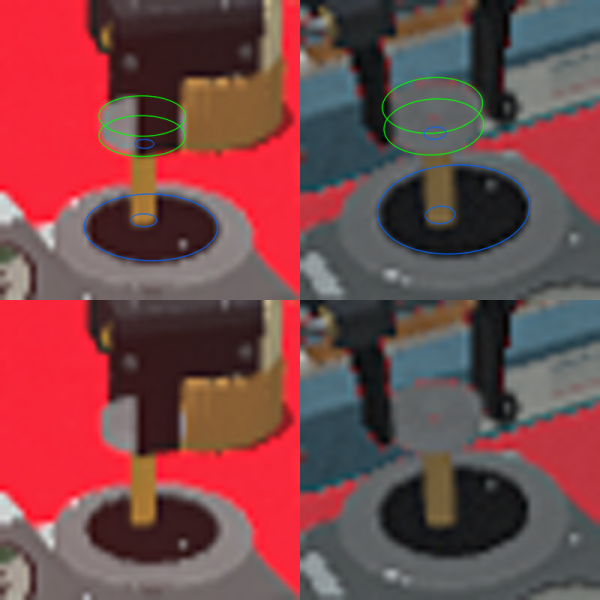

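Request:
arm_command(
  targets=[0,0,0,0.15,-0.03,-0.01,0.4,0,0,0,0.15,0,0,0.4,0,0,0,0.1,0,0,0.4,0,0,0,0,0,0,0.4],
)

```text
time: 7.0
ee_pos: [0.6071, 0.1231, 0.1375]
eef_rot: [-0.0, 0.707, -0.003, 0.707]
ft_force: [-1.2, -1.7, -1.8]
width: 0.0452
```

Run:
```python
from h import *
goto([.6065,.1232,.135])
```

```text
ee [0.6071 0.1231 0.1375] t 7.0 F [-1.22 -1.66 -1.82] w 0.0452
shift units [ 0.1   0.   -0.03] turn units [-0.005 -0.001  0.005]
```

Request:
arm_command(
  targets=[0,0,0,0.15,0,-0.02,0.4,0,0,0,0.15,0,0,0.4,0,0,0,0,0,0,0.4],
)

```text
time: 7.25
ee_pos: [0.6066, 0.123, 0.1292]
eef_rot: [-0.0, 0.707, -0.003, 0.707]
ft_force: [-0.5, -0.1, -1.1]
width: 0.0454
```

```bash
python3 look.py 4
```

```text
[0.6068 0.1231 0.1298] 7.35 [ 0.69  0.5  -1.82] 0.04564270135094386
```

View pics/c4.png

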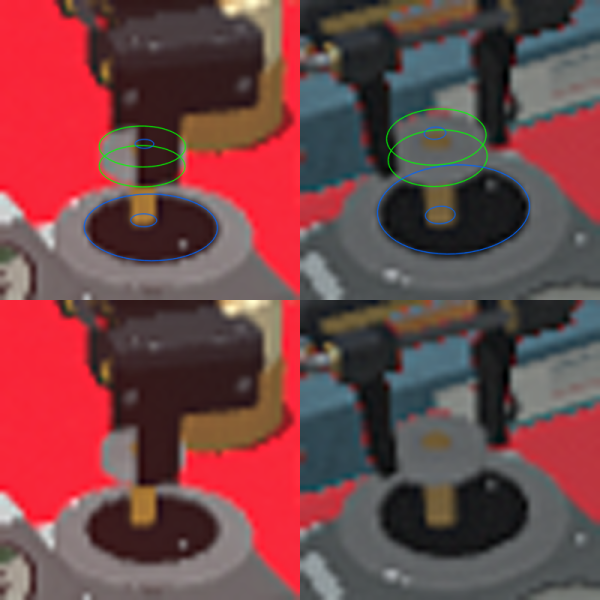

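Request:
arm_command(
  targets=[0,0,0,0.25,0,-0.01,0.4,0,0,0,0.25,0,0,0.4,0,0,0,0.25,0,0,0.4,0,0,0,0.2,0,0,0.4,0,0,0,0,0,0,0.4],
)

```text
time: 7.77
ee_pos: [0.6067, 0.1231, 0.1037]
eef_rot: [0.0, 0.707, -0.002, 0.707]
ft_force: [0.6, -0.1, -1.1]
width: 0.0453
```

Run:
```python
from h import *
goto([.6068,.1231,.098])
```

```text
ee [0.6067 0.1231 0.1037] t 7.7667 F [ 0.62 -0.07 -1.08] w 0.0453
shift units [0.23 0.   0.01] turn units [-0.005  0.001  0.004]
```

Lower the last few mm, release a little, then rise.

Request:
arm_command(
  targets=[0,0,0,0.15,0,0,0.4,0,0,0,0.04,0,0,0.4,0,0,0,0,0,0,0.65,0,0,0,0,0,0,0.65,0,0,0,0,0,0,0.65,0,0,0,-0.3,0,0,0.65,0,0,0,-0.6,0,0,0.65,0,0,0,-0.8,0,0,0.65,0,0,0,-0.8,0,0,0.65,0,0,0,0,0,0,0.65],
)

```text
time: 8.6
ee_pos: [0.607, 0.123, 0.166]
eef_rot: [0.0, 0.707, -0.003, 0.708]
ft_force: [1.2, 0.0, -0.2]
width: 0.0566
```

```bash
python3 look.py 5
python3 - <<'E'
from h import *
im=cv2.imread("pics/scene5.png");cv2.imwrite("pics/d5.png",cv2.resize(im[170:270,180:290],None,fx=5,fy=5,interpolation=cv2.INTER_CUBIC))
goto([.489,-.267,.14])
E
```

```text
[0.6058 0.1229 0.1627] 8.7 [-0.81 -0.02 -0.74] 0.05645720397625301
ee [0.6058 0.1229 0.1627] t 8.7 F [-0.81 -0.02 -0.74] w 0.0565
shift units [  0.99 -15.61  -4.61] turn units [-0.005 -0.003  0.006]
```

View pics/d5.png

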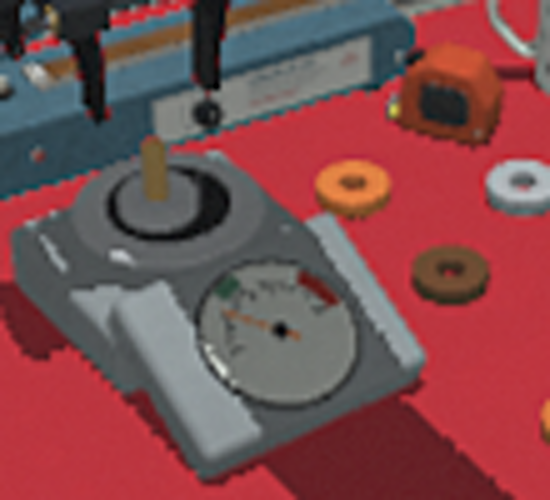

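Request:
arm_command(
  targets=[0,0,0,0,-1,-0.3,0.7,0,0,0,0,-1,-0.3,0.7,0,0,0,0,-1,-0.3,0.7,0,0,0,0,-1,-0.3,0.7,0,0,0,0,-1,-0.3,0.7,0,0,0,0,-1,-0.3,0.7,0,0,0,0,-1,-0.3,0.7,0,0,0,0,-1,-0.3,0.7,0,0,0,0,-1,-0.3,0.7,0,0,0,0,-1,-0.3,0.7,0,0,0,0,-1,-0.3,0.7,0,0,0,0,-1,-0.3,0.7],
)

```text
time: 9.7
ee_pos: [0.5081, -0.1812, 0.1565]
eef_rot: [-0.004, 0.711, 0.003, 0.703]
ft_force: [0.9, 0.4, -0.2]
width: 0.0608
```

Run:
```python
from h import *
goto([.489,-.267,.13])
```

```text
ee [ 0.5081 -0.1812  0.1565] t 9.7 F [ 0.93  0.39 -0.15] w 0.0608
shift units [ 1.08 -3.42 -0.78] turn units [ 0.012 -0.016  0.002]
```

Request:
arm_command(
  targets=[0.01,-0.016,0,0.3,-0.9,-0.2,0.7,0,0,0,0.3,-0.9,-0.2,0.7,0,0,0,0.3,-0.7,-0.2,0.7,0,0,0,0.1,-0.3,-0.1,0.7,0,0,0,0,-0.1,0,0.7,0,0,0,0,0,0,0.7],
)

```text
time: 10.2
ee_pos: [0.4849, -0.2623, 0.1286]
eef_rot: [0.002, 0.708, -0.004, 0.706]
ft_force: [0.2, 0.3, -0.7]
width: 0.061
```

```bash
cat > wl.py <<'E'
import sys
from h import *
s,im=wcam();s=read_state();cv2.imwrite(f"pics/w{sys.argv[1]}.png",im);goto([.489,-.267,.025])
h=cv2.cvtColor(im,cv2.COLOR_BGR2HSV);m=((h[:,:,1]<70)&(h[:,:,2]>110)).astype(np.uint8)
k,l,st,ce=cv2.connectedComponentsWithStats(m)
for i in range(1,k):
    x,y,w,hh,A=st[i]
    if A>300:
        c=cv2.findContours((l==i).astype(np.uint8),cv2.RETR_EXTERNAL,cv2.CHAIN_APPROX_NONE)[0][0]
        e=cv2.fitEllipse(c);print(st[i],np.round(e[0],1),np.round(e[1],1), np.round(wray(s,*e[0],.011),4))
E
python3 wl.py 6
```

```text
ee [ 0.4851 -0.2617  0.1287] t 10.25 F [-0.26  0.8   0.53] w 0.0608
shift units [ 4.15 -0.2   0.17] turn units [-0.008 -0.004  0.003]
[  54    0   17  219 1448] [60.5 78.6] [  6.3 377.6] [ 0.397  -0.4046  0.011 ]
[ 216  169   55   54 2096] [243.  195.7] [53.6 54. ] [ 0.489  -0.2686  0.011 ]
[ 115  245  273   32 5465] [250.7 261.6] [ 26.4 374.3] [ 0.5482 -0.2627  0.011 ]
```

View pics/w6.png

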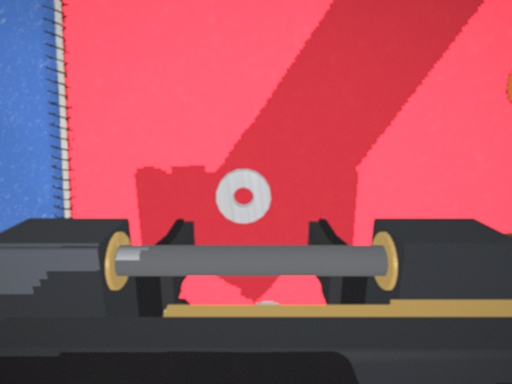

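Request:
arm_command(
  targets=[-0.008,-0.004,0.003,0.7,-0.3,0.16,0.7,0,0,0,0.8,-0.05,0,0.7,0,0,0,0.8,0,0,0.7,0,0,0,0.7,0,0,0.7,0,0,0,0.4,0,0,0.7,0,0,0,0,0,0,0.7],
)

```text
time: 10.75
ee_pos: [0.4962, -0.2621, 0.043]
eef_rot: [-0.003, 0.705, 0.005, 0.709]
ft_force: [0.4, 0.7, 0.6]
width: 0.0611
```

Run:
```python
from h import *
goto([.489,-.2686,.026])
```

```text
ee [ 0.4962 -0.2621  0.043 ] t 10.75 F [0.41 0.73 0.62] w 0.0611
shift units [ 0.68 -0.26 -0.29] turn units [ 0.015  0.008 -0.004]
```

Request:
arm_command(
  targets=[0.015,0.008,-0.004,0.2,-0.26,-0.25,0.7,0,0,0,0.3,-0.03,-0.04,0.7,0,0,0,0.15,0,0,0.7,0,0,0,0,0,0,0.7],
)

```text
time: 11.08
ee_pos: [0.4905, -0.2687, 0.0276]
eef_rot: [-0.001, 0.706, 0.0, 0.708]
ft_force: [0.2, 0.5, 0.1]
width: 0.0607
```

Run:
```python
from h import *
goto([.489,-.2686,.026])
```

```text
ee [ 0.4905 -0.2687  0.0276] t 11.0833 F [0.23 0.52 0.09] w 0.0607
shift units [ 0.06  0.   -0.06] turn units [0.002 0.003 0.001]
```

Request:
arm_command(
  targets=[0.002,0.003,0,0.06,0,-0.05,0.7,0,0,0,0,0,0,0.45,0,0,0,0,0,0,0.45,0,0,0,0,0,0,0.45,0,0,0,0,0,0,0.45,0,0,0,-0.5,0,0,0.4,0,0,0,-1,0,0,0.4,0,0,0,-1,0,0,0.4,0,0,0,-1,0,0,0.4],
  newtons=12,
)

```text
time: 11.83
ee_pos: [0.4862, -0.2677, 0.1149]
eef_rot: [0.001, 0.71, 0.0, 0.704]
ft_force: [1.1, 0.1, -1.6]
width: 0.0453
```

Run:
```python
from h import *
goto([.6067,.1231,.16])
```

```text
ee [ 0.4862 -0.2677  0.1149] t 11.8333 F [ 1.14  0.06 -1.55] w 0.0453
shift units [-1.83 15.64  4.79] turn units [-0.001 -0.011 -0.002]
```

Request:
arm_command(
  targets=[0,-0.01,0,-0.8,0.6,0.2,0.4,0,0,0,-0.8,0.9,0.3,0.4,0,0,0,-0.8,1,0.3,0.4,0,0,0,-0.2,1,0.3,0.4,0,0,0,0,1,0.3,0.4,0,0,0,0,1,0.3,0.4,0,0,0,0,1,0.3,0.4,0,0,0,0,1,0.3,0.4,0,0,0,0,1,0.3,0.4,0,0,0,0,1,0.3,0.4,0,0,0,0,1,0.3,0.4,0,0,0,0,0.6,0.3,0.4],
)

```text
time: 12.83
ee_pos: [0.5783, 0.0121, 0.2033]
eef_rot: [0.006, 0.701, -0.007, 0.713]
ft_force: [-0.3, 0.3, -1.3]
width: 0.0456
```

Run:
```python
from h import *
goto([.6067,.1231,.17])
```

```text
ee [0.5783 0.0121 0.2033] t 12.8333 F [-0.33  0.28 -1.33] w 0.0456
shift units [1.35 4.46 1.03] turn units [-0.023  0.022  0.002]
```

Request:
arm_command(
  targets=[-0.02,0.02,0,0.3,0.9,0.3,0.4,0,0,0,0.3,0.9,0.2,0.4,0,0,0,0.2,0.9,0.2,0.4,0,0,0,0.2,0.8,0.15,0.4,0,0,0,0.1,0.4,0.1,0.4,0,0,0,0,0,0,0.4],
)

```text
time: 13.33
ee_pos: [0.6058, 0.1151, 0.1789]
eef_rot: [-0.001, 0.706, -0.001, 0.709]
ft_force: [-0.6, -0.9, -2.1]
width: 0.0453
```

Run:
```python
from h import *
goto([.6067,.1231,.16])
```

```text
ee [0.6058 0.1151 0.1789] t 13.3333 F [-0.56 -0.94 -2.08] w 0.0453
shift units [0.76 0.32 0.03] turn units [-0.     0.006  0.003]
```

Request:
arm_command(
  targets=[0,0.006,0,0.2,0.25,0.03,0.4,0,0,0,0.3,0.06,0,0.4,0,0,0,0.3,0,0,0.4,0,0,0,0.2,0,0,0.4,0,0,0,0,0,0,0.4],
)

```text
time: 13.75
ee_pos: [0.607, 0.1175, 0.1529]
eef_rot: [0.0, 0.707, -0.004, 0.707]
ft_force: [-1.2, -0.4, -1.2]
width: 0.0449
```

```bash
python3 - <<'E'
from h import *
goto([.6067,.1231,.145])
E
python3 look.py 7
```

```text
ee [0.607  0.1175 0.1529] t 13.75 F [-1.19 -0.39 -1.24] w 0.0449
shift units [ 0.31  0.23 -0.01] turn units [-0.007  0.001  0.006]
[0.6074 0.1176 0.1539] 13.85 [ 0.35 -0.16 -1.29] 0.045200463250629534
```

View pics/c7.png

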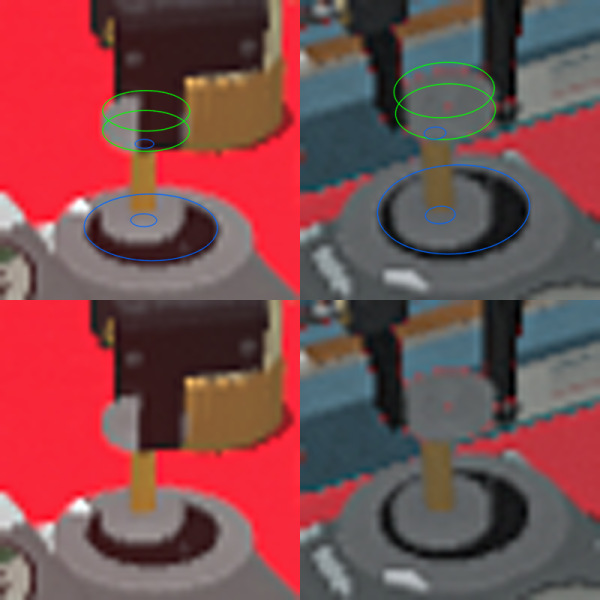

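Request:
arm_command(
  targets=[-0.006,0,0.005,0.1,0.22,-0.01,0.4,0,0,0,0.1,0.02,0,0.4,0,0,0,0,0,0,0.4],
)

```text
time: 14.1
ee_pos: [0.6077, 0.1234, 0.1494]
eef_rot: [0.001, 0.706, -0.0, 0.708]
ft_force: [-0.5, 0.1, -1.3]
width: 0.0454
```

```bash
python3 - <<'E'
from h import *
goto([.6067,.1231,.145])
E
python3 look.py 8
```

```text
ee [0.6077 0.1234 0.1494] t 14.1 F [-0.55  0.05 -1.32] w 0.0454
shift units [ 0.18 -0.01 -0.04] turn units [-0.002  0.004 -0.001]
[0.6078 0.1235 0.1497] 14.2 [ 0.36 -0.29 -1.43] 0.04518029040274534
```

View pics/c8.png

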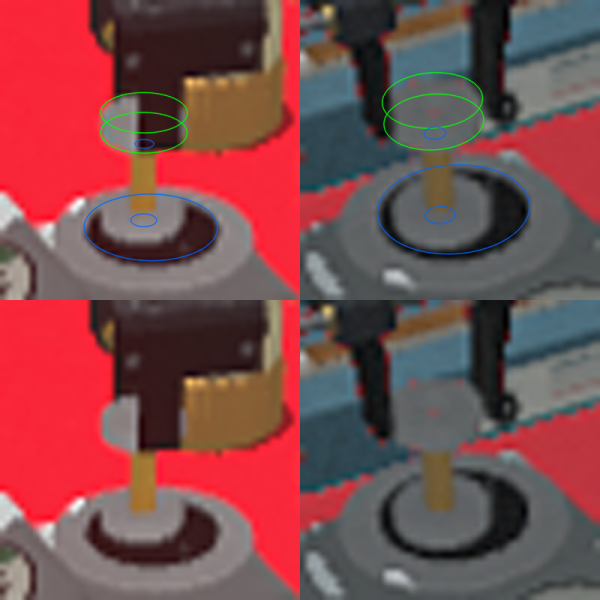

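Request:
arm_command(
  targets=[0,0.004,0,0.2,-0.015,-0.035,0.4,0,0,0,0.2,0,0,0.4,0,0,0,0.15,0,0,0.4,0,0,0,0,0,0,0.4],
)

```text
time: 14.53
ee_pos: [0.607, 0.1231, 0.135]
eef_rot: [0.001, 0.707, -0.0, 0.707]
ft_force: [-0.4, 0.1, -1.6]
width: 0.0453
```

```bash
python3 - <<'E'
from h import *
goto([.6067,.1231,.13])
E
python3 look.py 9
```

```text
ee [0.607  0.1231 0.135 ] t 14.5333 F [-0.43  0.07 -1.62] w 0.0453
shift units [ 0.2   0.   -0.01] turn units [-0.002  0.    -0.001]
[0.6073 0.1232 0.1357] 14.6333 [-0.5  -1.34 -1.43] 0.04520677368650754
```

View pics/c9.png

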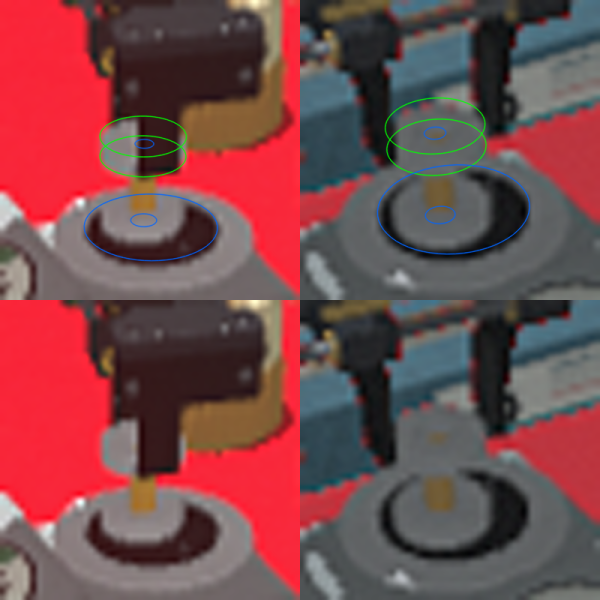

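Request:
arm_command(
  targets=[0,0,0,0.25,0,-0.01,0.4,0,0,0,0.3,0,0,0.4,0,0,0,0.25,0,0,0.4,0,0,0,0.1,0,0,0.4,0,0,0,0,0,0,0.4],
)

```text
time: 15.05
ee_pos: [0.6071, 0.1232, 0.1109]
eef_rot: [0.001, 0.707, -0.0, 0.708]
ft_force: [0.6, -0.1, -1.2]
width: 0.0448
```

Run:
```python
from h import *
goto([.6067,.1231,.108])
```

```text
ee [0.6071 0.1232 0.1109] t 15.05 F [ 0.55 -0.13 -1.22] w 0.0448
shift units [ 0.11 -0.   -0.02] turn units [-0.002  0.002 -0.001]
```

Request:
arm_command(
  targets=[0,0,0,0.1,0,-0.01,0.4,0,0,0,0,0,0,0.4,0,0,0,0,0,0,0.65,0,0,0,0,0,0,0.65,0,0,0,0,0,0,0.65,0,0,0,-0.3,0,0,0.65,0,0,0,-0.6,0,0,0.65,0,0,0,-0.8,0,0,0.65,0,0,0,-0.8,0,0,0.65,0,0,0,-0.3,0,0,0.65,0,0,0,0,0,0,0.65,0,0,0,0,0,0,0.65],
)

```text
time: 16.05
ee_pos: [0.6077, 0.123, 0.1848]
eef_rot: [0.001, 0.705, 0.0, 0.709]
ft_force: [0.1, -0.6, -0.6]
width: 0.0565
```

```bash
python3 look.py 10
python3 - <<'E'
from h import *
im=cv2.imread("pics/scene10.png");cv2.imwrite("pics/d10.png",cv2.resize(im[170:270,180:290],None,fx=5,fy=5,interpolation=cv2.INTER_CUBIC))
E
```

```text
[0.6073 0.1229 0.1839] 16.15 [0.12 0.57 0.17] 0.05648936090302774
```

View pics/d10.png

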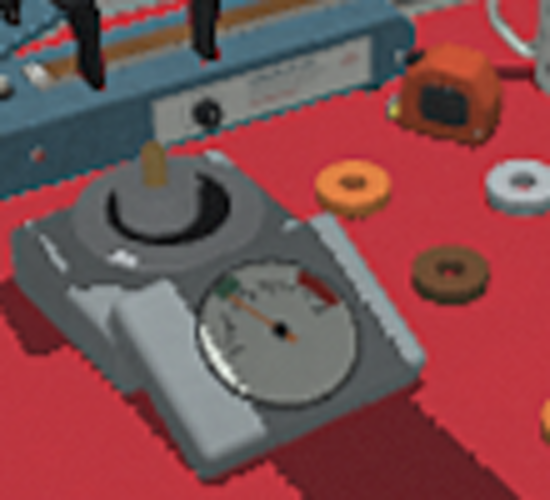

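Request:
arm_command(
  targets=[0,0,0,0,-0.3,-0.6,0.65,0,0,0,0,-0.4,-0.7,0.65,0,0,0,0,-0.3,-0.5,0.65,0,0,0,0,0,0,0.65,0,0,0,0,0,0,0.65],
)

```text
time: 16.57
ee_pos: [0.5585, 0.0974, 0.1779]
eef_rot: [-0.0, 0.709, -0.001, 0.706]
ft_force: [0.4, 0.4, 0.5]
width: 0.0569
```

Run:
```python
from h import *
s,im=wcam();cv2.imwrite("pics/w11.png",im);goto([.6,.12,.2])
p=wproj(read_state(),[.497,.0976,.05]).astype(int);print(p)
y0=max(0,p[1]-75);cv2.imwrite("pics/d11.png",cv2.resize(im[y0:p[1]+75,p[0]-75:p[0]+75],None,fx=4,fy=4,interpolation=cv2.INTER_CUBIC))
```

```text
ee [0.5586 0.0973 0.1778] t 16.6167 F [-0.33 -0.28  0.71] w 0.057
shift units [-0.9   0.91  1.65] turn units [-0.001 -0.005  0.002]
[251 113]
```

View pics/d11.png

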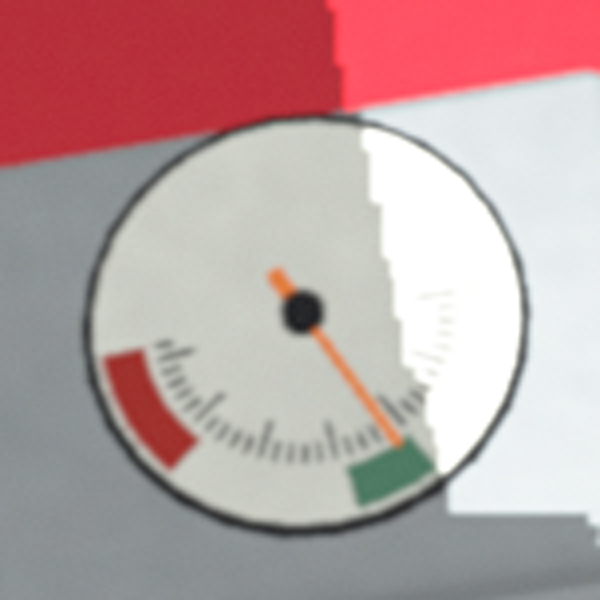

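Request:
arm_command(
  targets=[0,0,0,-0.3,0,-0.3,0.65,0,0,0,0,0,0,0.65,0,0,0,0,0,0,0.65,0,0,0,0,0,0,0.65,0,0,0,0,0,0,0.65,0,0,0,0,0,0,0.65],
)

```text
time: 17.12
ee_pos: [0.5521, 0.0992, 0.1854]
eef_rot: [-0.001, 0.709, -0.001, 0.706]
ft_force: [0.2, 0.4, -0.3]
width: 0.0563
```

Run:
```python
from h import *
s,im=wcam();cv2.imwrite("pics/w12.png",im);goto([.6,.12,.2])
p=wproj(read_state(),[.497,.0976,.05]).astype(int)
y0=max(0,p[1]-75);d=cv2.resize(im[y0:y0+150,p[0]-75:p[0]+75],(400,400),interpolation=cv2.INTER_CUBIC)
a=camera("side")[:,:,::-1];A=cv2.resize(a[140:190,235:285],(400,400),interpolation=cv2.INTER_CUBIC)
cv2.imwrite("pics/d12.png",np.hstack([d,A]));cv2.imwrite("pics/side12.png",a)
```

```text
ee [0.5521 0.0991 0.1854] t 17.1667 F [ 1.25  0.88 -0.21] w 0.0563
shift units [-0.59  0.83  1.91] turn units [ 0.001 -0.005  0.003]
```

View pics/d12.png

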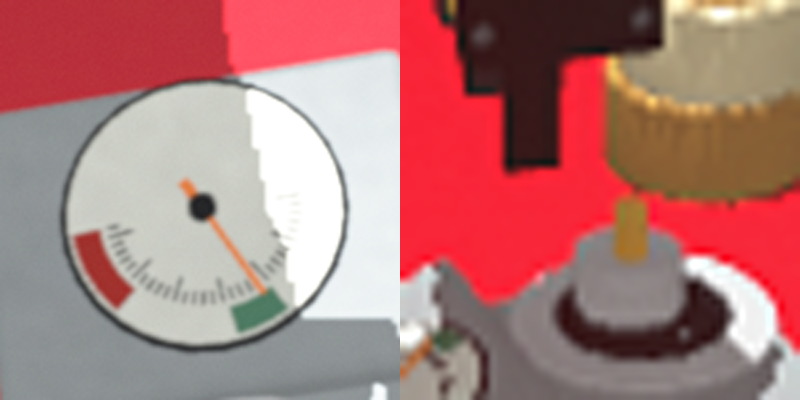

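View pics/side12.png

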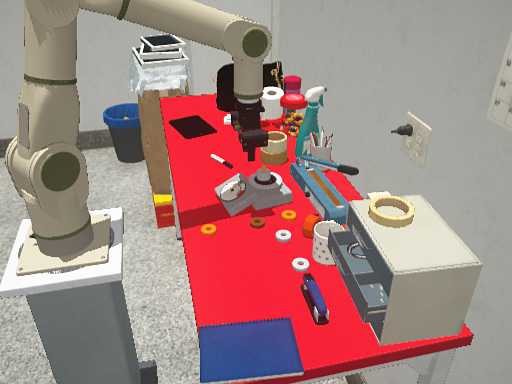

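Two rings are stacked flat on the spindle at about (265,172) in the side view. The pointer is unchanged and lies inside the green. The other two rings are where they were at (283,236) and (300,265), and the bystanders have not moved.

```bash
python3 -c "
from bench import *
print(close_job())"
```

```text
the job is handed in; nothing more can be done
None
```

I threaded two steel rings over the spindle, one at a time, and let each go. I then handed the job in at about 17 s of the 72 s allowed. The two rings came from near (0.494, -0.117) and (0.489, -0.269).

**Pointer:** It rests inside the green band at about 1.10 rad, roughly 0.07 rad above the lower edge. I measured that from the first of two wrist pictures of the dial, taken about 0.5 s apart; by eye the second showed no movement. A third ring would have brought it to about 1.41 rad, close to the upper edge, so I stopped at two.

**Rings:** The last side picture shows both rings lying flat on the spindle. The gripper is clear of them, open and raised. The two unused rings, the stapler, the tape measure and the marker look unmoved.

**Forces:** During both threadings the readings stayed within about 2 N, the sensor's noise plus the ring's weight.

**Disagreement:** The fixed cameras and the wrist camera differed by 2–5 mm on ring positions, the largest on the second ring. I used the wrist values for the grasps. For threading I compared ring and spindle within the same picture.

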